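# Seat a casting mould and snap its toggle clamp shut

### The arm

A 6-joint arm with a two-finger parallel gripper is mounted at the origin on the work surface. World frame = base frame: x ahead of the robot, y to its left, z up, the work surface at z = 0. Lengths are in m, angles in rad, forces in N, time in s.
With the tool pointing down it reaches from about 0.225 to 0.875 m from the base axis. Payload 3.4 kg.
Tool frame: the origin (TCP) lies midway between the tips of the shut fingers; the grasp point (between the pads) lies 19 mm behind it; z points along the fingers, y is the line along which they close (so a half turn about z gives the same grasp; the last joint's range is limited). The gripper opens to 85 mm and grips with 20 to 120 N. Pads are 22 mm wide; open, the fingers measure 114 mm over their backs; the gripper's body (76 mm by 85 mm) begins 54 mm behind the grasp point. The pads swing forward as they close: fully open they stand 13 mm farther back than shut.
Start: joints at [1.023, 0.276, 1.505, -0, 1.361, -0.121], TCP at [0.238, 0.523, 0.231] pointing down, gripper open.
Joint ranges: [-2.89, 2.89], [-0.75, 2.08], [0.22, 2.7], [-1.18, 4.32], [0.11, 2.71], [-2.7, 2.7]. Speed limits (rad/s): [2.57, 2.57, 3.14, 3.14, 3.14, 3.14].

### API

Orientations are given as a unit quaternion [w, x, y, z].
In Python, from rig import * gives the robot as it stands.
- The arm moves only by the tool apply_moves, never from a script. Its argument "steps" is one flat list of numbers, 4 for each row, row after row: the shift along the world's x, y, z in cm, then the turn about the world's z in degrees. A call has 1 to 8 rows; each row is the pose to reach, as a shift and turn from the pose commanded when the call began; what a row does not reach only later rows make up. A row lasts 1/12 s, in which the tool goes at most 41.7 mm and 7.16 degrees, less where a joint would pass 70% of its speed; a pose out of reach is approached as far as the arm can. A call with a gripper value outside its range is refused whole. "jaw" is the closure in counts, from 0 (fully open) to 255 (shut), set as the call begins (left out, the last holds). The fingers move at their own pace and stop on an object; "newtons" is the grip in N (left out, the last holds). Time passes only in rows, so rows that repeat a pose let the fingers close. It gives the time, the measured TCP pose, the force, the opening and the grip force at its end, in the units of the state.
- get_state(): the state, without advancing time (a new reading comes with each control period).
- get_image(name): name is "scene" or "top" or "wrist"; returns the picture (384x512x3 uint8, red, green, blue); there is no depth.
- calibration(name): a dict with "fx", "fy", "cx", "cy" (pixels), "xyz" and "rotation" of the camera in the world. Camera axes: x right, y up, looking along -z (the intrinsics and any distortion apply to the point x, -y, -z); pixel columns grow to the right and rows downward; lengths in m; the calibration is good to about 2 mm. A picture is of the moment at which its call begins: read the wrist's pose just before it. calibration takes no time and is no camera call; for the wrist camera it gives the pose at the moment of the call.
- sign_off(): hands the job in; it is judged then, once.
The state is a dict: "clock": time; "qpos": joint angles; "qd": joint speeds; "effort": joint torques, N m; "position": TCP position; "ee_rot": TCP orientation; "contact_force": force on the tool from outside, world axes, zero at the start; "moment": the same for the moment, N m; "width": finger opening in m; "gripper_force": force on a finger pad.
Only numpy, scipy, OpenCV 4.12 (cv2) and the standard library are available. Lean on these libraries where they do the work, as an engineer would, in place of code of your own. Each camera call takes 0.05 s, during which the arm holds its last target. There are 200 camera calls.

### The job

Push the plaster casting mould along its cradle until it is firmly home against the screw of the end stop, with the stop's little sprung pin pressed fully in. Then push the knob of the open toggle clamp over with a fingertip until it snaps shut by itself and its pad holds the mould down. Go gently, for plaster chips: never press the mould or the clamp with more than 25 N, and leave the pots standing beside the cradle where they are.

Things in the scene. Friction and masses are not known exactly. Their poses are not given: they have to be found in the camera images.
- cradle: fixed plywood board, 18 mm thick (bed = its top), x -125..165, y -110..150 mm from its origin, which lies on the table midway between two aluminium rails. Rails run along x (-115..55 mm) at y = -53 and +53 mm, 12 mm thick, 20 mm above the bed, 94 mm clear between. The mould slides between them in +x to the end stop
- mould: loose cream plaster block, 80 (x) by 90 (y) by 60 mm high, 0.4 to 0.75 kg, dark pouring hole and joint line on top. Origin: centre of its underside; axes as the cradle's. Stands on the bed between the rails, 25 to 55 mm short of home. Push the middle of its near (-x) face; sliding takes 2 to 8 N
- endstop: fixed dark bracket at the cradle's +x end, with a screw whose flat head (28 mm across, centre 26 mm above the bed) faces the mould. Origin on the bed, 52 mm along x from the cradle's. The screw's setting varies and is not measured: its head's face is at x -12 to 0 mm here, so a mould that is home sits 0 to 12 mm beyond the cradle's origin. Feel it: the push jumps. The screw holds 25 N and more
- pin (a joint): brass pin, 10 mm across, standing 5 mm out of the screw head: 0 free, 0.005 m pressed in flush by the mould. Its spring (under 1 N) cannot push the mould back
- clamp_base: fixed steel foot of the toggle clamp on the +y side of the mould, 40 by 50 mm, 83 mm high. Origin on the bed at cradle x 18, y 90 mm; axes as the cradle's. The lever's hinge runs along x, 74 mm above this origin
- clamp (a joint): the clamp's lever: 0 open (handle leaning out to +y by 0.55 rad, padded arm raised), about 1.05 rad shut (handle leaning 0.5 rad in over the mould, arm level, pad on the mould), 1.19 its end with nothing under the pad. Over-centre spring: up to 8 N at the knob, fading to dead centre at 0.55 rad (handle upright), then it snaps shut by itself and stays; let go earlier, it falls open
- knob (a point): centre of the black ball knob, 24 mm across, on the handle's end, 85 mm from the hinge. Push it from outside towards the mould (the cradle's -y), rising with it: from 72 mm above the hinge (open) to 85 mm (upright), 44 mm further in. Keep the gripper's body clear above it
- vase: bystander: white vase, 76 mm in diameter, 135 mm high, beside or beyond the cradle; origin under its foot
- cup: bystander: white cup, 68 mm in diameter, 60 mm high; origin under its foot
- bowl: bystander: blue bowl, 100 mm in diameter, 50 mm high; origin under its foot
There are look-alikes about, which are no part of the job. Leave any turquoise or yellow look-alike of the mould alone.

How it is judged:
On the way, in this order (a step that is already met when the one before it is completed fails the run):
1. with the clamp still open, the mould is pressed home: it bears on the end stop with more than 3 N and the pin is in (contact force between mould and endstop above 3 N and value of joint pin above 0.004 m and value of joint clamp below 0.3 rad), for 0.2 s.
2. the clamp has snapped shut on the mould (value of joint clamp above 0.95 rad and contact force between mould and clamp_base above 3 N), for 0.2 s.
At the end, for the whole second after the job is handed in: the mould rests flat on the bed within 1.5 mm of the stop screw's head (pin pressed in more than 3.5 of 5 mm), the clamp is shut (lever at 0.95 to 1.12 rad) with its pad pressing on the mould with more than 3 N, all at rest (all of step 2 and value of joint clamp below 1.12 rad and value of joint pin above 0.0035 m and linear speed of mould below 0.01 m/s and angle between mould's own z axis and vertical below 0.05 rad); the robot touches nothing.
It fails at once if the mould is pressed by the fingers with more than 25 N (contact force between the fingers and mould above 25 N).
It fails at once if the end stop is pressed with more than 25 N (contact force between mould and endstop above 25 N).
It fails at once if the clamp is pressed by the robot with more than 25 N (contact force between any of the fingers, the arm and clamp_base above 25 N).
It fails at once if a pot beside the cradle is shifted by more than 15 mm or tipped (distance of any of vase, cup, bowl from where it was at the start of the episode above 0.015 m or angle between any of vase, cup, bowl's own z axis and vertical above 0.3 rad).
It also fails if it takes over 72 s, if anything falls off the work surface, if the arm or the gripper's body presses on something with over 40 N, if the wrist force passes 120 N, or if a joint passes its speed limit or range.

## Working session

There is one attempt and no reset: what is moved stays moved. The work goes in short steps, Python scripts to look and compute and a tool call to move; the robot and the scene stay as the last step left them, time stands still between calls to the robot, and variables do not carry over. Pictures are saved under pics/ and viewed, at most 10 in all, crops included, and the job is handed in when it is done.

Besides the shell and the picture viewer there is one more tool, called as name(argument=value, ...) on one line, values as JSON. apply_moves: Moves the arm, as the interface text tells. Its arguments: {"type":"object","properties":{"steps":{"type":"array","items":{"type":"number"}},"jaw":{"type":"number"},"newtons":{"type":"number"}},"required":["steps"]}

```bash
mkdir -p pics; python3 - <<'E'
from rig import *
import cv2
for n in("scene","top"):
    cv2.imwrite(f"pics/{n}0.png",get_image(n)[:,:,::-1]); c=calibration(n); print(n,c)
s=get_state(); print({k:s[k] for k in("clock","position","ee_rot","contact_force","width")})
E
```

```text
scene {'fx': 457.33269914283284, 'fy': 457.33269914283284, 'cx': 253.6101038513293, 'cy': 196.62153821339524, 'xyz': array([1.02054585, 0.40248043, 1.01052943]), 'rotation': array([0.41658172, 0.12825807, 0.25053011, 0.86443288])}
top {'fx': 499.4517222251661, 'fy': 499.4517222251661, 'cx': 254.22801082899858, 'cy': 198.87866107669373, 'xyz': array([0.40917843, 0.05591454, 1.18887859]), 'rotation': array([ 0.71635889,  0.04584439, -0.0566471 , -0.69391594])}
{'clock': 0.1, 'position': array([0.23776825, 0.52300809, 0.23053317]), 'ee_rot': array([-2.84156124e-04,  2.11770733e-01,  9.77319021e-01, -7.78671388e-04]), 'contact_force': array([ 0.11292993, -0.62223877, -0.23136278]), 'width': 0.08521415022783276}
```

View pics/scene0.png

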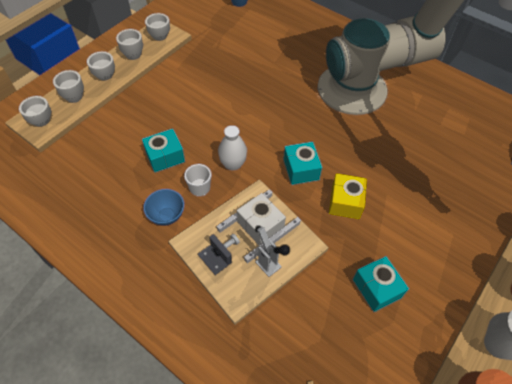

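View pics/top0.png

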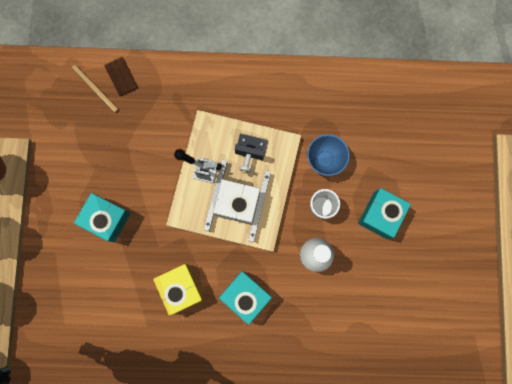

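The scene view shows the cradle with the cream mould, the clamp's knob at (283,250) and the end stop at (215,252). In the top view, the board's corners are about (198,111), (301,135), (275,250) and (168,227), the knob is at (181,156) and the mould's hole at (239,204). Next I'll measure these precisely.

```bash
cat > h.py <<'E'
from rig import *
import numpy as np, cv2
from scipy.spatial.transform import Rotation as R
def rot(c):
    w,x,y,z=c["rotation"]; return R.from_quat([x,y,z,w]).as_matrix()
def ray(c,u,v):
    d=rot(c)@np.array([(u-c["cx"])/c["fx"],-(v-c["cy"])/c["fy"],-1]); return np.array(c["xyz"]),d
def onz(c,u,v,z):
    o,d=ray(c,u,v); return o+d*(z-o[2])/d[2]
def proj(c,p):
    q=rot(c).T@(np.array(p)-c["xyz"]); return np.array([c["cx"]-c["fx"]*q[0]/q[2],c["cy"]+c["fy"]*q[1]/q[2]])
E
python3 - <<'E'
from h import *
im=cv2.imread("pics/top0.png"); c=calibration("top")
hsv=cv2.cvtColor(im,cv2.COLOR_BGR2HSV)
print(hsv[240,200],hsv[125,220],hsv[300,350],hsv[60,300])
m=((hsv[...,2]>165)&(hsv[...,0]>10)&(hsv[...,0]<28)&(hsv[...,1]>50)).astype('uint8')*255
m[:100]=0;m[260:]=0;m[:,:160]=0;m[:,305:]=0
m=cv2.morphologyEx(m,cv2.MORPH_OPEN,np.ones((3,3)))
pts=cv2.findNonZero(m); r=cv2.minAreaRect(cv2.convexHull(pts)); b=cv2.boxPoints(r); print(r)
W=[onz(c,u,v,.018) for u,v in b]
for p,w in zip(b,W): print(p,w.round(4))
print("sides",[np.linalg.norm(W[i]-W[i-1]).round(4) for i in range(4)])
out=cv2.resize(im[100:262,160:310],None,fx=3.7,fy=3.7,interpolation=cv2.INTER_CUBIC)
mm=cv2.resize(m[100:262,160:310],None,fx=3.7,fy=3.7); 
cs,_=cv2.findContours(mm,0,2); cv2.drawContours(out,cs,-1,(0,0,255),1)
cv2.imwrite("pics/crop1.png",out)
E
```

```text
[ 13 159 141] [ 21  82 233] [ 13 156 149] [ 13 157 171]
((237.2288360595703, 180.99728393554688), (130.75692749023438, 120.5390396118164), 13.642914772033691)
[159.47928 224.14545] [0.5133 0.2608 0.018 ]
[187.91083 107.00748] [0.8006 0.2085 0.018 ]
[314.9784  137.84912] [ 0.7344 -0.1017  0.018 ]
[286.54684 254.98709] [ 0.4507 -0.0388  0.018 ]
sides [np.float64(0.3061), np.float64(0.292), np.float64(0.3172), np.float64(0.2906)]
```

View pics/crop1.png

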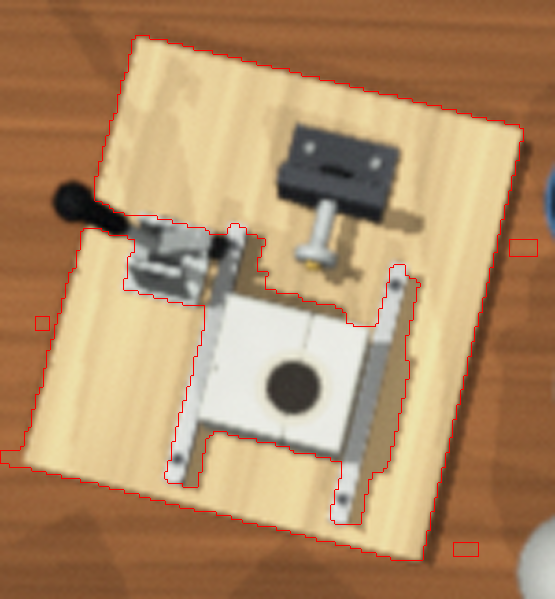

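The crop shows the board outlined well, plus some specks to drop. The mould's top corners are near (230,293), (370,328), (335,458) and (203,420), and the knob is at (73,201). I'll use the largest contour, then measure the mould top and the knob.

```bash
python3 - <<'E'
from h import *
im=cv2.imread("pics/top0.png"); c=calibration("top")
hsv=cv2.cvtColor(im,cv2.COLOR_BGR2HSV)
m=((hsv[...,2]>165)&(hsv[...,0]>10)&(hsv[...,0]<28)&(hsv[...,1]>50)).astype('uint8')*255
cs,_=cv2.findContours(m[100:262,160:310],0,2)
k=max(cs,key=cv2.contourArea)+[160,100]
r=cv2.minAreaRect(k);W=np.array([onz(c,u,v,.018)[:2] for u,v in cv2.boxPoints(r)])
print(W.round(4),[np.linalg.norm(W[i]-W[i-1]).round(4) for i in range(4)])
# order: ++ corner etc. ; clicked corners too
C=np.array([onz(c,160+u/3.7,100+v/3.7,.018)[:2] for u,v in[(135,36),(522,128),(422,560),(25,463)]])
L=np.array([[.165,.15],[.165,-.11],[-.125,-.11],[-.125,.15]])
def fit(L,C):
    Lc,Cc=L-L.mean(0),C-C.mean(0)
    a=np.arctan2((Lc[:,0]*Cc[:,1]-Lc[:,1]*Cc[:,0]).sum(),(Lc*Cc).sum()); M=np.array([[np.cos(a),-np.sin(a)],[np.sin(a),np.cos(a)]])
    o=C.mean(0)-M@L.mean(0); return a,o,M,np.abs(C-(L@M.T+o)).max()
Wo=np.array([W[np.argmin(np.linalg.norm(W-q,axis=1))] for q in C])
for X in(C,Wo):
    a,o,M,e=fit(L,X); print("yaw",np.degrees(a),"o",o,"err",e)
a,o,M,e=fit(L,Wo)
# mould top
T=np.array([onz(c,160+u/3.7,100+v/3.7,.078)[:2] for u,v in[(230,293),(370,328),(335,458),(203,420)]])
print("mould top in cradle",((T-o)@M).round(4))
# rails' ends
T=np.array([onz(c,160+u/3.7,100+v/3.7,.038)[:2] for u,v in[(236,224),(400,266),(175,483),(341,522)]])
print("rail",((T-o)@M).round(4))
# knob, dark blob
for z in(.164,):
    p=onz(c,160+73/3.7,100+201/3.7,z)[:2]; print("knob",p,(p-o)@M)
    print("knob expected px",proj(c,[*(o+M@[.018,.09+.085*np.sin(.55)]),.018+.074+.0725]),160+73/3.7,100+201/3.7)
# pots
for n,u,v,z in(("vase",321,254,.135),("cup",325,204,.06),("bowl",329,155,.05)):
    p=onz(c,u,v,z)[:2]; print(n,p,(p-o)@M)
cs_=calibration("scene")
sc=cv2.imread("pics/scene0.png")
for nm,p in(("knob",[*(o+M@[.018,.09+.0444]),.1645]),("c++",[*(o+M@L[0]),.018]),("c--",[*(o+M@L[2]),.018]),("c+-",[*(o+M@L[1]),.018]),("c-+",[*(o+M@L[3]),.018])): print(nm,proj(cs_,p).round(1))
E
```

```text
[[ 0.5139  0.2635]
 [ 0.8012  0.2113]
 [ 0.7416 -0.0679]
 [ 0.4576 -0.0062]] [np.float64(0.2756), np.float64(0.292), np.float64(0.2855), np.float64(0.2907)]
yaw -11.61946067244238 o [0.60280066 0.0728766 ] err 0.0012982223256504943
yaw -11.57354765653594 o [0.60496481 0.08459538] err 0.012881986529206135
mould top in cradle [[ 0.003   0.0318]
 [ 0.0018 -0.0563]
 [-0.0804 -0.0539]
 [-0.0766  0.029 ]]
rail [[ 0.054   0.0423]
 [ 0.0519 -0.0653]
 [-0.115   0.0398]
 [-0.1146 -0.0663]]
knob [0.64830676 0.20146815] [0.01901304 0.12319201]
knob expected px [174.37130356 153.49937326] 179.72972972972974 154.32432432432432
vase [ 0.45091306 -0.10186622] [-0.11351059 -0.21357719]
cup [ 0.56790472 -0.12098503] [ 0.00493812 -0.20883575]
bowl [ 0.68539066 -0.13077198] [ 0.12199884 -0.19485302]
knob [287.9 252.2]
c++ [237.9 325.6]
c-- [261.2 180.4]
c+- [170.1 243.4]
c-+ [331.5 248.9]
```

The four-corner fit puts the cradle at (0.6028, 0.0729) with yaw -11.6°, to about 1 mm, and the rails agree. The mould's near face is at cradle x ≈ -0.078. I'll shut the fingers and go above the spot behind the mould.

apply_moves(steps=[25.8,-42.8,0,12.9,25.8,-42.8,0,12.9,25.8,-42.8,0,12.9,25.8,-42.8,0,12.9,25.8,-42.8,0,12.9,25.8,-42.8,0,12.9,25.8,-42.8,0,12.9,25.8,-42.8,0,12.9], jaw=255, newtons=30)

```text
clock: 0.77
position: [0.4095, 0.2377, 0.2311]
ee_rot: [-0.0, 0.101, 0.995, -0.0]
contact_force: [0.9, 0.4, -0.2]
width: 0.0002
gripper_force: 0.0
```

apply_moves(steps=[8.5,-14.0,0,0,8.5,-14.0,0,0,8.5,-14.0,0,0,8.5,-14.0,0,0,8.5,-14.0,0,0,8.5,-14.0,0,0,8.5,-14.0,0,0])

```text
clock: 1.35
position: [0.4935, 0.0998, 0.2308]
ee_rot: [-0.001, 0.101, 0.995, 0.0]
contact_force: [-0.3, 0.5, -0.9]
width: -0.0001
gripper_force: 0.0
```

```bash
python3 - <<'E'
from h import *
c=calibration("wrist"); im=get_image("wrist"); cv2.imwrite("pics/w1.png",im[:,:,::-1]); s=get_state()
print(s["position"],s["ee_rot"],s["contact_force"])
a=np.radians(-11.62);M=np.array([[np.cos(a),-np.sin(a)],[np.sin(a),np.cos(a)]]);o=np.array([.6028,.0729])
print((s["position"][:2]-o)@M)
for x in(-.078,):
  for y in(.045,-.045): print(proj(c,[*(o+M@[x,y]),.078]))
E
```

```text
[0.49322938 0.10038704 0.23097055] [-7.83129178e-04  1.00416416e-01  9.94945148e-01  2.88749327e-04] [-0.77543517 -0.21973361  0.1907848 ]
[-0.11286141  0.004854  ]
[297.89574669 207.81610228]
[207.85184872 207.83036742]
```

View pics/w1.png

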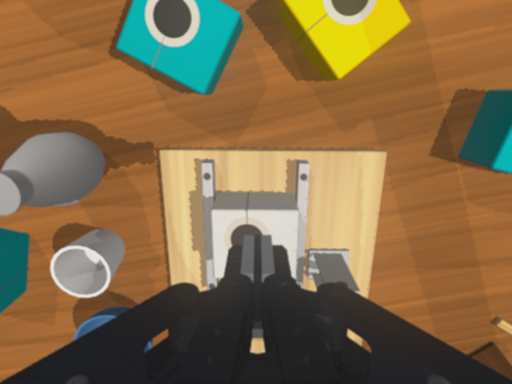

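The wrist view shows the mould's near top edge at row 208, columns 211–300. I predicted 208–298, so the fit holds to about 2 mm. The shut fingers are clear behind it, so I'll go down.

apply_moves(steps=[-0.1,-0.3,-17.0,0,-0.1,-0.3,-17.0,0,-0.1,-0.3,-17.0,0,-0.1,-0.3,-17.0,0,-0.1,-0.3,-18.5,0,-0.1,-0.3,-19.6,0,-0.1,-0.3,-19.6,0])

```text
clock: 1.98
position: [0.4899, 0.0981, 0.0328]
ee_rot: [-0.003, 0.099, 0.995, -0.0]
contact_force: [-0.0, 0.1, -0.1]
width: 0.0001
gripper_force: 0.0
```

apply_moves(steps=[0.25,-0.05,0,0,0.5,-0.1,0,0,0.75,-0.15,0,0,1.0,-0.2,0,0,1.25,-0.25,0,0,1.5,-0.3,0,0,1.75,-0.36,0,0,2.0,-0.41,0,0])

```text
clock: 2.65
position: [0.5136, 0.0923, 0.0355]
ee_rot: [0.0, 0.101, 0.995, 0.0]
contact_force: [1.1, 0.1, 0.2]
width: 0.0
gripper_force: 0.0
```

apply_moves(steps=[0.25,-0.05,0,0,0.5,-0.1,0,0,0.75,-0.15,0,0,1.0,-0.2,0,0,1.25,-0.25,0,0,1.5,-0.3,0,0,1.75,-0.36,0,0,2.0,-0.41,0,0])

```text
clock: 3.32
position: [0.5334, 0.0883, 0.0352]
ee_rot: [-0.0, 0.101, 0.995, 0.0]
contact_force: [-1.9, 0.8, -0.4]
width: -0.0002
gripper_force: 0.0
```

apply_moves(steps=[0.2,-0.04,0,0,0.4,-0.08,0,0,0.6,-0.12,0,0,0.8,-0.16,0,0,1.0,-0.2,0,0,1.2,-0.24,0,0,1.4,-0.28,0,0,1.5,-0.3,0,0])

```text
clock: 3.98
position: [0.5483, 0.0854, 0.0353]
ee_rot: [-0.0, 0.101, 0.995, 0.0]
contact_force: [-3.2, 1.1, 0.0]
width: 0.0003
gripper_force: 0.0
```

apply_moves(steps=[0.1,-0.02,0,0,0.2,-0.04,0,0,0.3,-0.06,0,0,0.35,-0.07,0,0])

```text
clock: 4.32
position: [0.5516, 0.0847, 0.0353]
ee_rot: [-0.0, 0.101, 0.995, 0.0]
contact_force: [-2.7, 0.7, -0.5]
width: -0.0004
gripper_force: 0.0
```

apply_moves(steps=[0.07,-0.014,0,0,0.14,-0.03,0,0,0.2,-0.04,0,0,0.2,-0.04,0,0])

```text
clock: 4.65
position: [0.5523, 0.0845, 0.0351]
ee_rot: [-0.001, 0.101, 0.995, 0.0]
contact_force: [-4.5, 1.1, 1.3]
width: -0.0
gripper_force: 0.0
```

apply_moves(steps=[0.05,-0.01,0,0,0.1,-0.02,0,0,0.1,-0.02,0,0])

```text
clock: 4.9
position: [0.5523, 0.0845, 0.035]
ee_rot: [-0.002, 0.101, 0.995, 0.0]
contact_force: [-6.6, 1.2, 2.9]
width: 0.0001
gripper_force: 0.0
```

apply_moves(steps=[0.05,-0.01,0,0,0.1,-0.02,0,0,0.1,-0.02,0,0])

```text
clock: 5.15
position: [0.5523, 0.0845, 0.035]
ee_rot: [-0.003, 0.101, 0.995, 0.0]
contact_force: [-9.1, 2.4, 3.3]
width: -0.0006
gripper_force: 0.0
```

apply_moves(steps=[0.05,-0.01,0,0,0.1,-0.02,0,0,0.1,-0.02,0,0,0.1,-0.02,0,0])

```text
clock: 5.48
position: [0.5523, 0.0845, 0.035]
ee_rot: [-0.004, 0.101, 0.995, 0.0]
contact_force: [-9.7, 4.0, 5.3]
width: -0.0003
gripper_force: 0.0
```

```bash
python3 - <<'E'
from h import *
a=cv2.cvtColor(get_image("top"),cv2.COLOR_RGB2BGR)[110:250,170:290]; b=cv2.cvtColor(get_image("scene"),cv2.COLOR_RGB2BGR)[170:310,170:320]
f=lambda i:cv2.resize(i,None,fx=2.9,fy=2.9,interpolation=cv2.INTER_CUBIC)
cv2.imwrite("pics/home1.png",np.hstack([f(a),f(b)]))
E
```

```text
(no output)
```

View pics/home1.png

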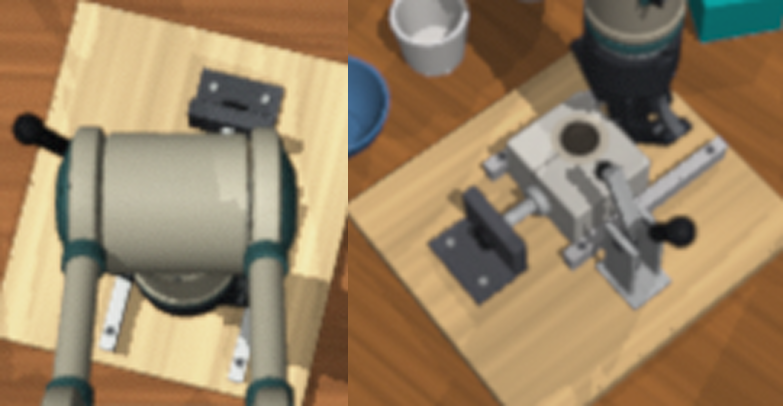

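The scene view shows the mould's far face flat against the screw head and the clamp still open. The push has jumped to about 10.5 N with no further travel, so the mould is home. I'll back off and rise.

apply_moves(steps=[-0.3,0.06,0,0,-1.0,0.2,0,0,-2.0,0.4,0,0,-3.0,0.6,0,0,-3.0,0.6,4,0,-3.0,0.6,8,0,-3.0,0.6,12,0,-3.0,0.6,16,0])

```text
clock: 6.25
position: [0.526, 0.0898, 0.1973]
ee_rot: [0.001, 0.101, 0.995, 0.0]
contact_force: [1.6, 0.7, -0.5]
width: -0.0003
gripper_force: 0.0
```

apply_moves(steps=[0,0,4,0,0,0,8,0,2,4,8,0,4,7.5,8,0,6,11,8,0,8,14.5,8,0,10,16,8,0,10,16,8,0])

```text
clock: 6.92
position: [0.6295, 0.2537, 0.2738]
ee_rot: [0.001, 0.099, 0.995, 0.001]
contact_force: [-0.0, -0.5, -1.2]
width: -0.0001
gripper_force: 0.0
```

apply_moves(steps=[2.8,0,0,0,2.8,0,0,0,2.8,0,-4,0,2.8,0,-8,0,2.8,0,-11,0,2.8,0,-11.8,0,2.8,0,-11.8,0,2.8,0,-11.8,0])

```text
clock: 7.58
position: [0.6552, 0.2495, 0.1587]
ee_rot: [0.001, 0.101, 0.995, 0.0]
contact_force: [1.2, -0.1, 1.7]
width: -0.0
gripper_force: 0.0
```

```bash
python3 - <<'E'
from h import *
s=get_state();a=np.radians(-11.62);M=np.array([[np.cos(a),-np.sin(a)],[np.sin(a),np.cos(a)]]);o=np.array([.6028,.0729])
print(s["position"],(s["position"][:2]-o)@M)
b=get_image("scene")[160:310,190:350,::-1]
cv2.imwrite("pics/k1.png",cv2.resize(b,None,fx=3.5,fy=3.5,interpolation=cv2.INTER_CUBIC))
E
```

```text
[0.65518995 0.24951579 0.1587445 ] [0.01574229 0.18354842]
```

View pics/k1.png

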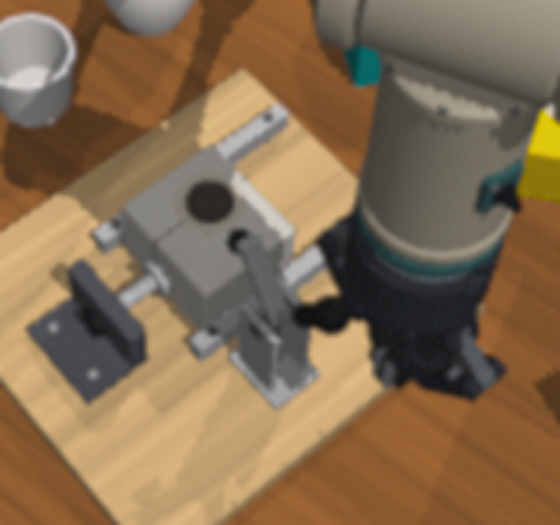

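The scene view shows the mould still against the screw and the fingers just outside the black knob, at (325,315) in the crop, at the right height. I'll push inwards gently.

apply_moves(steps=[-0.1,-0.4,0,0,-0.16,-0.8,0,0,-0.24,-1.2,0,0,-0.32,-1.6,0,0,-0.4,-1.9,0,0,-0.45,-2.2,0,0,-0.5,-2.5,0.1,0,-0.57,-2.8,0.2,0])

```text
clock: 8.3
position: [0.6495, 0.224, 0.1594]
ee_rot: [0.0, 0.101, 0.995, 0.003]
contact_force: [1.0, 7.1, -0.1]
width: 0.0001
gripper_force: 3.4
```

apply_moves(steps=[-0.06,-0.3,0.1,0,-0.12,-0.6,0.2,0,-0.18,-0.9,0.3,0,-0.25,-1.2,0.4,0])

```text
clock: 8.63
position: [0.6475, 0.214, 0.1653]
ee_rot: [0.001, 0.101, 0.995, 0.004]
contact_force: [0.3, 9.8, 7.0]
width: -0.0001
gripper_force: 5.5
```

apply_moves(steps=[-0.06,-0.3,0.1,0,-0.12,-0.6,0.2,0,-0.18,-0.9,0.3,0,-0.25,-1.2,0.35,0])

```text
clock: 8.97
position: [0.6451, 0.2021, 0.1704]
ee_rot: [0.002, 0.1, 0.995, 0.005]
contact_force: [-2.6, 9.5, 13.0]
width: -0.0001
gripper_force: 6.4
```

apply_moves(steps=[-0.06,-0.3,0.1,0,-0.12,-0.6,0.15,0,-0.18,-0.9,0.2,0,-0.25,-1.2,0.25,0])

```text
clock: 9.3
position: [0.6428, 0.1871, 0.1717]
ee_rot: [0.002, 0.1, 0.995, 0.002]
contact_force: [0.8, 2.0, 4.4]
width: 0.0001
gripper_force: 1.5
```

apply_moves(steps=[-0.06,-0.3,0.15,0,-0.12,-0.6,0.2,0,-0.18,-0.9,0.2,0,-0.25,-1.2,0.2,0])

```text
clock: 9.63
position: [0.6384, 0.1728, 0.1706]
ee_rot: [-0.001, 0.101, 0.995, -0.0]
contact_force: [-0.9, -0.8, -0.2]
width: -0.0
gripper_force: 0.0
```

The force has gone, so the clamp has snapped over. I'll withdraw outwards and up, then check.

apply_moves(steps=[0.4,2,0,0,1.0,5,0,0,1.0,5,4,0,1.0,8,8,0,1.0,12,10,0,1.0,16,10,0,1.0,18,10,0,1.0,18,10,0])

```text
clock: 10.3
position: [0.6481, 0.3596, 0.2708]
ee_rot: [-0.0, 0.098, 0.995, 0.002]
contact_force: [0.7, -0.2, -0.6]
width: 0.0004
gripper_force: 0.0
```

```bash
python3 - <<'E'
from h import *
a=cv2.cvtColor(get_image("top"),cv2.COLOR_RGB2BGR)[110:250,170:290]; b=cv2.cvtColor(get_image("scene"),cv2.COLOR_RGB2BGR)[170:310,170:320]
f=lambda i:cv2.resize(i,None,fx=2.9,fy=2.9,interpolation=cv2.INTER_CUBIC)
cv2.imwrite("pics/end.png",np.hstack([f(a),f(b)])); print(get_state()["contact_force"])
E
```

```text
[-0.21495304 -0.35976213 -1.23082942]
```

View pics/end.png

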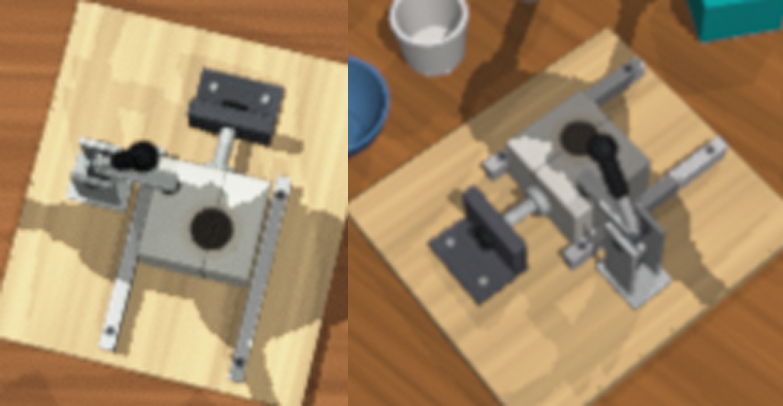

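Both views show the mould against the screw head, the lever leaning in over it with the pad down on its top, and the robot clear. I'll hand it in.

```bash
python3 -c "
from rig import *
print(sign_off())"
```

```text
the job is handed in; nothing more can be done
None
```

The job is handed in: in the last pictures the mould sits against the stop screw, the toggle clamp has snapped shut with its pad on the mould, and the robot is clear; no push read above about 17 N, and the verdict itself was not shown.

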